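# Find the release groove and pop the terminal's cover

## Robot

A 6-joint arm with a two-finger parallel gripper is mounted at the origin on the work surface. World frame = base frame: x ahead of the robot, y to its left, z up, the work surface at z = 0. Lengths are in m, angles in degrees, forces in N, time in s.
With the tool pointing down it reaches from about 0.4 to 0.825 m from the base axis. Payload 7 kg.
Tool frame: the origin (TCP) lies on the centre line of the jaws, within the pads' length; the fingertips stand 8 mm ahead of it and the grasp point (between the pads) lies 11 mm behind it; z points along the fingers, y is the line along which they close (so a half turn about z gives the same grasp; the last joint's range is limited). The gripper opens to 88 mm and grips with 3 to 60 N. Pads are 19 mm wide; open, the fingers measure 130 mm over their backs; the gripper's body (78 mm by 193 mm) begins 47 mm behind the grasp point.
Start: joints at [92.309, 20.546, 0.682, 0, -70.136, -16.507], TCP at [0.166, 0.654, 0.235] pointing down, gripper open.
Joint ranges: [-176.03, 176.03], [-82.01, 121.73], [-58.28, 71.71], [-173.87, 95.51], [-174.79, -0.11], [-173.66, 173.66]. Speed limits (degrees/s): [136.94, 136.94, 172.46, 180, 180, 180].

## Interface

Orientations are given as [roll, pitch, yaw] about the fixed x, y, z axes, in that order (R = Rz(yaw) Ry(pitch) Rx(roll)).
In Python, from plant import ctrl, vision gives the robot as it stands. The module is installed in compiled form; this text tells all that it offers.
- The arm moves only by the tool move_arm, never from a script. Its argument "moves" is one flat list of numbers, 7 for each row, row after row: the finger opening in cm, from 0 to 8.76, then the shift along the tool's x, y, z in cm, then the turn, a rotation vector about the tool's x, y, z in rad. A call has 1 to 8 rows; each row shifts and turns the commanded pose from where the row before left it, along the tool's axes as they then stand; what a row does not reach is not made up. A row lasts 1/10 s, in which the tool goes at most 50 mm and 8.59 degrees, less where a joint would pass 70% of its speed; a pose out of reach is approached as far as the arm can. A call with a gripper value outside its range is refused whole. The fingers move at their own pace and stop on an object; the grip force is fixed at half the most. Time passes only in rows, so rows that do not move let the fingers close. It gives the time, the measured TCP pose, the force, the opening and the grip force at its end, in the units of the state.
- ctrl.get_obs(): the state, without advancing time (a new reading comes with each control period).
- vision.snapshot(name): name is "scene" or "top" or "wrist"; returns (picture, depth): 480x640x3 uint8, red, green, blue; 480x640 float32, m along the optical axis (not along the pixel's ray), 0 where there is no reading.
- vision.camera_model(name): a dict with "vertical_fov" (degrees; the focal length in pixels is half the picture's height over the tangent of half this angle, whatever the lens; pixels are square), "cx", "cy" (the principal point, pixels), "cam_to_world" (4x4, takes a point from camera to world coordinates). Camera axes: x right, y down, z forward; pixel columns grow to the right and rows downward; lengths in m; the calibration is good to about 2 mm. A picture is of the moment at which its call begins: read the wrist's pose just before it. camera_model takes no time and is no camera call; for the wrist camera it gives the pose at the moment of the call.
- ctrl.close_job(): hands the job in; it is judged then, once.
The state is a dict: "clock": time; "joint_pos": joint angles; "qvel": joint speeds; "tau": joint torques, N m; "tool_pos": TCP position; "orientation": TCP orientation; "force": force on the tool from outside, world axes, zero at the start; "moment": the same for the moment, N m; "opening": finger opening in m; "gripper_force": force on a finger pad.
Only numpy, scipy, OpenCV 4.12 (cv2) and the standard library are available. Lean on these libraries where they do the work, as an engineer would, in place of code of your own. Each camera call takes 0.05 s, during which the arm holds its last target. There are 200 camera calls.

## Task

The cover of the desktop terminal on the bench has to be popped open for repair. Somewhere along the terminal's front bar there is a groove with the release catch at its bottom: find it (a fingertip run gently along the bar drops in), press the catch all the way down so that the cover springs ajar, then take the finger away. Use only the fingertips, do not ram anything, and leave the mug, the spool and the screwdriver where they are.

Things in the scene. Friction and masses are not known exactly. Their poses are not given: they have to be found in the camera images.
- case: Desktop terminal, fixed, 230 mm deep (its x), 380 mm wide (its y). Origin: centre of its underside, on the bench; its -x side is the front, facing the robot (yaw within 0.3 rad), z up. At each side a cream cheek, 100 mm wide (y 90 to 190 mm either way), 80 mm high. Between them: the grey front bar, and behind it, from x = -67 mm, the black cover, its top 63 mm high when shut.
- bar_middle (a point): Middle of the top of the front bar, at case x = -90, y = 0, z = 70 mm; axes as the case's. Rigid level grey plastic bar, flat top 70 mm above the bench, 44 mm wide (x), running 90 mm to either side (y), up to the cheeks. One groove is cut right across it; the groove's middle lies anywhere from y = -45 to +45 mm and is not measured: find it by touch or by eye.
- bar_left (a point): Left end of the bar's top, where it meets the left cheek (case x = -90, y = +90, z = 70 mm). The bar's groove is 48 mm long along the bar, 44 mm from front to back, open at top and front, with upright side walls that stop a finger sideways; the release catch fills its bottom.
- catch (a joint): Release catch: flat grey plastic plate at the bottom of the groove, about 46 by 42 mm, its top 58 mm above the bench (12 mm below the bar's top) when up. Value in m: 0 up, grows as it is pressed straight down, 0.008 all the way down at a hard stop. It resists with about 4 to 5 N and stays where it is left.
- cover (a joint): Cover of the terminal, 160 by 176 mm, hinged at its rear edge. Value in rad: 0 shut; the catch drives it in step, up to 0.15 with the catch all the way down, when its front edge stands about 24 mm higher. 
- mug: White ceramic mug, 80 mm across, 92 mm high, handle at its +y side, standing loose on the bench in front of one cheek, about 45 to 65 mm clear of the terminal's front. Origin: centre of its underside. Not to be disturbed.
- spool: Aluminium spool, 54 mm across the flanges, 50 mm high, standing loose on the bench in front of the other cheek. Origin: centre of its underside. Not to be disturbed.
- screwdriver: Screwdriver with a red handle, lying loose on the bench in front of the bar and roughly along it. Origin: on the bench, about the middle of its length. Not to be disturbed.

How it is judged:
By the outcome, as a careful person would: the job done as asked, in the order asked, and still so for the second after the job is handed in, with the robot touching nothing.
It also fails if it takes over 42 s, if anything falls off the work surface, if the arm or the gripper's body presses on something with over 40 N, if the wrist force passes 120 N, or if a joint passes its speed limit or range.

## Working session

There is one attempt and no reset: what is moved stays moved. The work goes in short steps, Python scripts to look and compute and a tool call to move; the robot and the scene stay as the last step left them, time stands still between calls to the robot, and variables do not carry over. Pictures are saved under pics/ and viewed, at most 10 in all, crops included, and the job is handed in when it is done.

Besides the shell and the picture viewer there is one more tool, called after "Call:" by a JSON object that holds its "op" and its "data", one argument or row to a line. move_arm: Moves the arm, as the interface text tells. Its arguments: {"type":"object","properties":{"moves":{"type":"array"}},"required":["moves"]}

```bash
mkdir -p pics; python3 - <<'E'
from plant import ctrl, vision
import cv2,numpy as np
print(ctrl.get_obs())
for n in("scene","top"):
    p,d=vision.snapshot(n); cv2.imwrite(f"pics/{n}0.png",p[:,:,::-1]); np.save(f"{n}_d.npy",d); np.save(f"{n}_p.npy",p)
    print(n,vision.camera_model(n),(d>0).mean())
E
```

```text
{'clock': 0.0, 'joint_pos': array([ 9.23084665e+01,  2.05931743e+01,  6.33258699e-01, -1.91535900e-02,
       -7.01363912e+01, -1.65070680e+01]), 'qvel': array([ 0.04118228,  0.13804897,  0.06367372,  0.02855959, -0.04464581,
        0.17730219]), 'tau': array([ 1.57304448e-04, -5.82718956e+01,  2.93048841e+01,  6.99746355e+00,
        6.73916191e-03, -1.53012897e-04]), 'tool_pos': array([0.165479  , 0.65390537, 0.23360218]), 'orientation': array([ 1.79902546e+02, -1.01032239e-02, -1.42051162e+01]), 'force': array([ 0.28086263, -0.3459883 ,  0.29036366]), 'moment': array([0.02383852, 0.00860528, 0.11726747]), 'gripper_force': 0.0, 'opening': 0.08762125221830831}
scene {'vertical_fov': 48.75532827210196, 'cx': 324.6606077374395, 'cy': 233.99354023582652, 'cam_to_world': array([[ 0.85661516,  0.30795879, -0.41397083,  1.09029146],
       [ 0.51572332, -0.53514442,  0.66906644, -0.72578661],
       [-0.01548929, -0.78662687, -0.61723436,  0.7757809 ],
       [ 0.        ,  0.        ,  0.        ,  1.        ]])} 0.9961002604166667
top {'vertical_fov': 53.910902121307096, 'cx': 316.2714086628536, 'cy': 239.9688347215519, 'cam_to_world': array([[-0.0187298 , -0.98690649,  0.16020229,  0.48964537],
       [-0.99982236,  0.01814982, -0.00508293,  0.03015056],
       [ 0.00210874, -0.16026903, -0.98707112,  0.84198525],
       [ 0.        ,  0.        ,  0.        ,  1.        ]])} 0.996005859375
```

View pics/scene0.png

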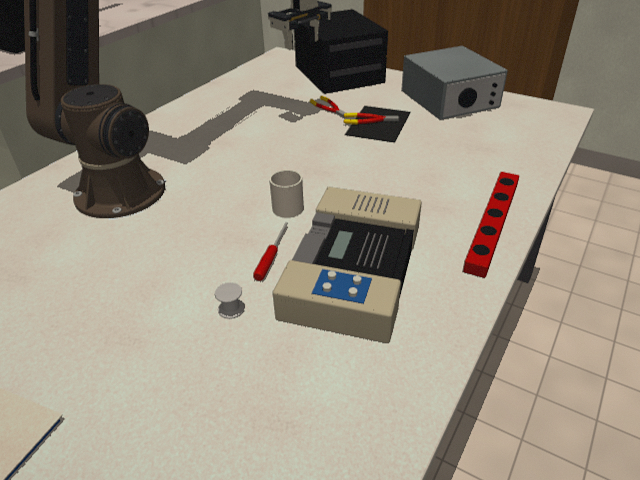

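View pics/top0.png

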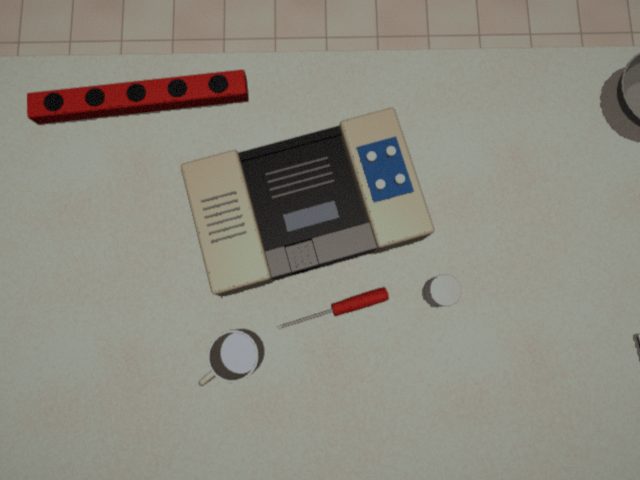

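The top view shows the terminal's bar running from about (268,262) to (375,238), with a darker groove patch near (300,255). The mug is at (238,352), the spool at (443,290) and the screwdriver at (335,308). Next I'll use the depth image.

```bash
cat > h.py <<'E'
import numpy as np,cv2
from plant import ctrl,vision
def cloud(d,m):
    f=240/np.tan(np.radians(m["vertical_fov"]/2)); v,u=np.mgrid[:480,:640]
    P=np.stack([(u-m["cx"])/f*d,(v-m["cy"])/f*d,d],-1)
    T=m["cam_to_world"]; return P@T[:3,:3].T+T[:3,3]
E
python3 - <<'E'
from h import *
p=np.load("top_p.npy");d=np.load("top_d.npy");W=cloud(d,vision.camera_model("top"))
roi=np.zeros((480,640),bool);roi[95:305,170:445]=1
# cheeks: cream high
ch=roi&(W[...,2]>.072)&(W[...,2]<.09)
print("bench z",np.median(W[380:,300:600,2]))
n,l,s,c=cv2.connectedComponentsWithStats(ch.astype(np.uint8))
for i in range(1,n):
    if s[i,4]>500:
        q=W[l==i]; r=cv2.minAreaRect((q[:,:2]*1000).astype(np.float32)); print(s[i],r,np.median(q[:,2]))
hi=roi&(W[...,2]>.04)&(W[...,2]<.1)
print(cv2.minAreaRect((W[hi][:,:2]*1000).astype(np.float32)))
for n,m in dict(mug=(slice(325,392),slice(195,270)),spool=(slice(270,312),slice(420,465))).items():
    q=W[m].reshape(-1,3);z=q[:,2];q=q[z>z.max()-.008];print(n,z.max(),q.min(0),q.max(0))
q=p.astype(int);red=(q[...,0]>120)&(q[...,1]<70);red[:150]=0;print("sd",W[red].min(0),W[red].max(0))
cv2.imwrite("pics/bar.png",cv2.resize(p[215:295,240:400,::-1],None,fx=5,fy=5,interpolation=cv2.INTER_CUBIC))
E
```

```text
bench z 0.000791029631987128
[ 340  107   95  141 7542] ((722.4190673828125, -91.69330596923828), (231.10440063476562, 104.8880615234375), 13.94666862487793) 0.08067700823178653
[ 181  149   96  145 8182] ((651.8841552734375, 174.88775634765625), (230.7744903564453, 107.12279510498047), 15.6142578125) 0.08034731752098695
((630.7763671875, 27.020034790039062), (348.2518615722656, 380.73052978515625), 14.745288848876953)
mug 0.8419852494909146 [0.48964537 0.03015056 0.84198525] [0.48964537 0.03015056 0.84198525]
spool 0.8419852494909146 [0.48964537 0.03015056 0.84198525] [0.48964537 0.03015056 0.84198525]
sd [ 0.49671704 -0.09429517  0.02014436] [ 0.53105252 -0.00059849  0.0302449 ]
```

View pics/bar.png

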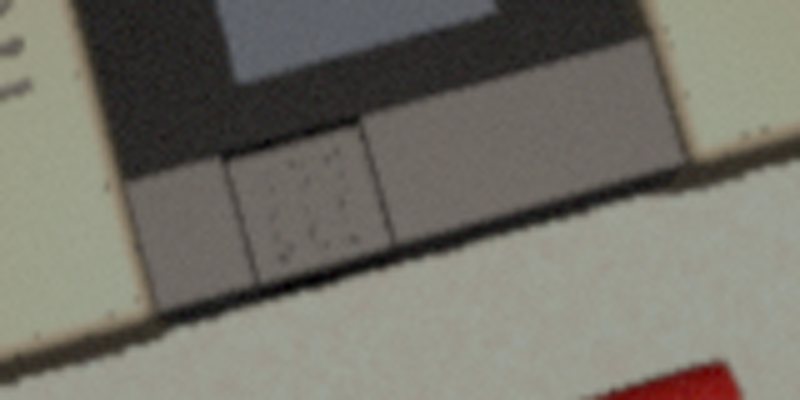

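The crop shows the groove between about x=225 and x=385, which puts its middle near top pixel (301.5,255.5).

```bash
python3 - <<'E'
from h import *
m=vision.camera_model("top");T=m["cam_to_world"];f=240/np.tan(np.radians(m["vertical_fov"]/2))
d=np.load("top_d.npy");W=cloud(d,m)
def ray(u,v,z):
    r=T[:3,:3]@[(u-m["cx"])/f,(v-m["cy"])/f,1];return T[:3,3]+r*(z-T[2,3])/r[2]
a=np.radians(14.7);X=np.array([np.cos(a),np.sin(a)]);Y=np.array([-X[1],X[0]])
C=np.array([.6872,.0416])
for n,cu,cv,z in [("g topL",225,158,.07),("g botL",257,280,.07),("g topR",362,125,.07),("g botR",393,243,.07),("barL",127,182,.07),("barLb",157,313,.07),("barR",645,40,.07),("barRb",687,160,.07)]:
    w=ray(240+(cu+.5)/5-.5,215+(cv+.5)/5-.5,z)[:2]-C; print(n,(w@X*1000).round(1),(w@Y*1000).round(1))
# depth profile along bar
L=np.stack([(W[...,:2]-C)@X,(W[...,:2]-C)@Y,W[...,2]],-1).reshape(-1,3)
s=(abs(L[:,0]+.09)<.012)
for y in range(-88,90,8):
    k=s&(abs(L[:,1]*1000-y)<4);print(y,np.median(L[k,2]).round(4),end='; ')
for n,r in dict(mug=(325,392,195,270),spool=(270,312,420,465)).items():
    q=W[r[0]:r[1],r[2]:r[3]].reshape(-1,3);q=q[(q[:,2]<.2)&(q[:,2]>.04)];print("\n",n,q.min(0),q.max(0))
S=cloud(np.load("scene_d.npy"),vision.camera_model("scene"))
b=S[15:85,330:385].reshape(-1,3);print("box",np.percentile(b,[3,97],axis=0))
E
```

```text
g topL -69.6 56.7
g botL -111.5 57.1
g topR -71.3 10.1
g botR -111.9 10.9
barL -68.6 89.9
barLb -113.1 91.5
barR -69.3 -88.5
barRb -111.8 -90.2
-88 0.0713; -80 0.0702; -72 0.0705; -64 0.0701; -56 0.0707; -48 0.0705; -40 0.0709; -32 0.0702; -24 0.0705; -16 0.0704; -8 0.0704; 0 0.0702; 8 0.0695; 16 0.0588; 24 0.0587; 32 0.0587; 40 0.0586; 48 0.0589; 56 0.0592; 64 0.071; 72 0.0706; 80 0.0703; 88 0.0714; 
 mug [0.38521304 0.11945954 0.04002542] [0.47285279 0.21799327 0.09647284]

 spool [ 0.50456672 -0.21504131  0.04571143] [ 0.55662052 -0.16245201  0.05567721]
box [[-0.04671394  0.83828513  0.00825442]
 [ 0.28358603  1.66956729  0.19330217]]
```

Call:
{"op": "move_arm", "data": {
  "moves": [0, 2, 1.7, 0, 0, 0, 0, 0, 3.2, 2.8, 0, 0, 0, 0, 0, 3.2, 2.8, 0, 0, 0, 0, 0, 3.2, 2.8, 0, 0, 0, 0, 0, 3.2, 2.8, 0, 0, 0, 0, 0, 3.2, 2.8, 0, 0, 0, 0, 0, 3.2, 2.8, 0, 0, 0, 0, 0, 3.2, 2.8, 0, 0, 0, 0]
}}

```text
clock: 0.9
tool_pos: [0.3504, 0.3863, 0.2344]
orientation: [180.0, 0.0, -14.2]
force: [0.9, 1.0, -0.4]
opening: 0.0293
gripper_force: 0.0
```

Call:
{"op": "move_arm", "data": {
  "moves": [0, 3.2, 2.8, 0, 0, 0, 0, 0, 3.2, 2.8, 0, 0, 0, 0, 0, 3.2, 2.8, 0, 0, 0, 0, 0, 3.2, 2.8, 0, 0, 0, 0, 0, 3.2, 2.8, 0, 0, 0, 0, 0, 3.2, 2.8, 0, 0, 0, 0, 0, 3.2, 2.8, 0, 0, 0, 0, 0, 3.2, 2.8, 0, 0, 0, 0]
}}

```text
clock: 1.7
tool_pos: [0.5437, 0.1064, 0.2344]
orientation: [180.0, 0.0, -14.2]
force: [1.0, 0.8, -0.6]
opening: 0.0002
gripper_force: 0.0
```

Call:
{"op": "move_arm", "data": {
  "moves": [0, 0, 0, 0, 0, 0, 0.13, 0, 0, 0, 0, 0, 0, 0.13, 0, 0, 0, 0, 0, 0, 0.13, 0, 0, 0, 0, 0, 0, 0.13, 0, 0, 0, 0, 0, 0, 0.13, 0, 0, 0, 0, 0, 0, 0.13, 0, 0, 0, 0, 0, 0, 0.13, 0, 0, 0, 0, 0, 0, 0.13]
}}

```text
clock: 2.5
tool_pos: [0.5428, 0.108, 0.2342]
orientation: [180.0, -0.0, -74.1]
force: [-0.6, 0.3, 0.3]
opening: 0.0004
gripper_force: 0.0
```

```bash
cat > t.py <<'E'
from h import *
from scipy.spatial.transform import Rotation as Ro
o=ctrl.get_obs();R=Ro.from_euler("xyz",o["orientation"],degrees=True).as_matrix()
a=np.radians(14.7);X=np.array([np.cos(a),np.sin(a),0]);Y=np.array([-X[1],X[0],0]);Z=np.cross(X,Y)
T=np.array([.6872,.0416,0])-.097*X+.0337*Y+[0,0,.066]
Rt=np.stack([-Y,X,Z*-1],1)
if np.linalg.det(Rt)<0:Rt[:,0]*=-1
for s in(1,-1):
    Rs=Rt*[s,s,1];rv=Ro.from_matrix(R.T@Rs).as_rotvec()
    if np.linalg.norm(rv)<1.6:print("turn",rv.round(4))
print("shift cm to tip on catch",(R.T@(T-o["tool_pos"])*100).round(2),o["clock"],o["tool_pos"].round(4),o["orientation"].round(2),o["force"].round(2),o["opening"])
E
python3 t.py
```

```text
turn [ 0.0008 -0.0001  0.021 ]
shift cm to tip on catch [ 6.77 -2.45 16.82] 2.5 [0.5428 0.108  0.2342] [179.95  -0.   -74.1 ] [-0.62  0.34  0.27] 0.0003765245320792724
```

Call:
{"op": "move_arm", "data": {
  "moves": [0, 2.3, -0.8, 0, 0, 0, 0.021, 0, 2.3, -0.8, 0, 0, 0, 0, 0, 2.17, -0.7, 2, 0, 0, 0, 0, 0, 0, 3, 0, 0, 0, 0, 0, 0, 3, 0, 0, 0, 0, 0, 0, 3, 0, 0, 0, 0, 0, 0, 2, 0, 0, 0, 0, 0, 0, 0.8, 0, 0, 0]
}}

```text
clock: 3.3
tool_pos: [0.5817, 0.0484, 0.094]
orientation: [179.8, -0.0, -75.0]
force: [-0.6, -0.8, 0.7]
opening: 0.0007
gripper_force: 0.0
```

```bash
python3 t.py; python3 - <<'E'
from h import *
p,d=vision.snapshot("wrist");cv2.imwrite("pics/w1.png",p[:,:,::-1])
p,d=vision.snapshot("scene");cv2.imwrite("pics/s1.png",cv2.resize(p[150:350,200:450,::-1],None,fx=3,fy=3))
E
```

```text
turn [ 0.0043 -0.0002  0.005 ]
shift cm to tip on catch [-0.04 -0.34  2.8 ] 3.3 [0.5817 0.0484 0.094 ] [ 1.7975e+02 -1.0000e-02 -7.5010e+01] [-0.61 -0.83  0.7 ] 0.0006936474598270599
```

View pics/s1.png

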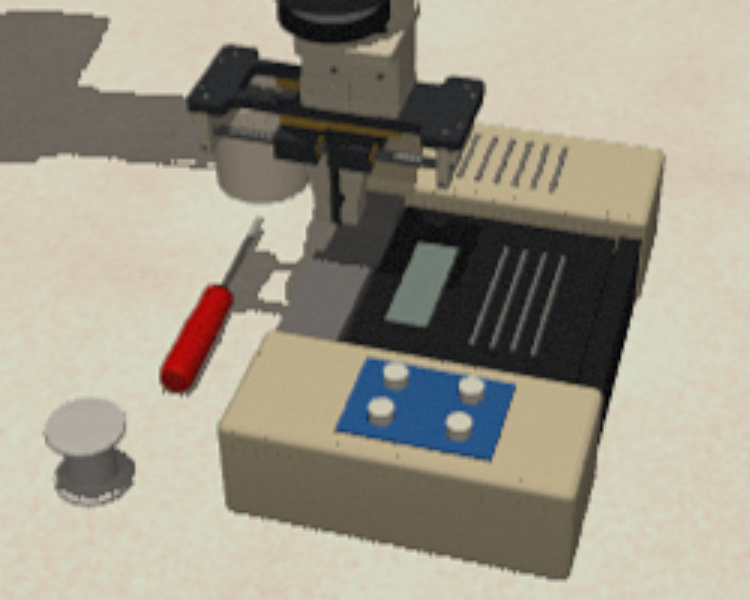

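View pics/w1.png

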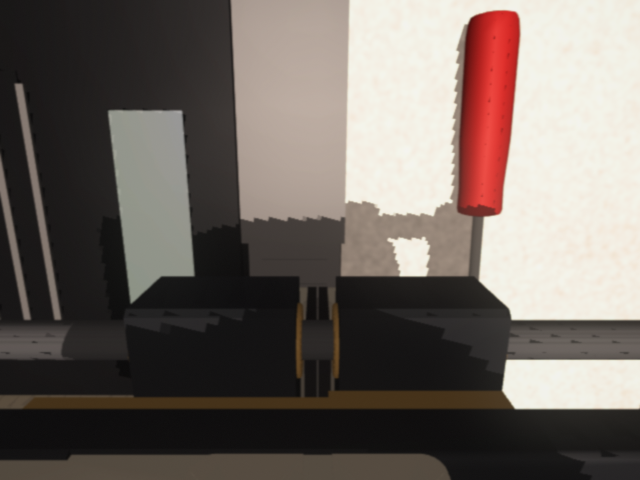

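The fingertips hang over the groove, with the mug, spool and screwdriver well clear. I'll lower into it gently.

Call:
{"op": "move_arm", "data": {
  "moves": [0, 0, 0.2, 0.8, 0, 0, 0, 0, 0, 0, 0.6, 0, 0, 0, 0, 0, 0, 0.4, 0, 0, 0, 0, 0, 0, 0.3, 0, 0, 0, 0, 0, 0, 0.2, 0, 0, 0, 0, 0, 0, 0.1, 0, 0, 0, 0, 0, 0, 0, 0, 0, 0]
}}

```text
clock: 4.1
tool_pos: [0.5814, 0.0484, 0.0725]
orientation: [180.0, -0.0, -75.0]
force: [-0.1, -0.9, 0.5]
opening: 0.0001
gripper_force: 0.0
```

Call:
{"op": "move_arm", "data": {
  "moves": [0, 0, 0, 0.1, 0, 0, 0, 0, 0, 0, 0.1, 0, 0, 0, 0, 0, 0, 0.1, 0, 0, 0, 0, 0, 0, 0.1, 0, 0, 0, 0, 0, 0, 0.1, 0, 0, 0, 0, 0, 0, 0.1, 0, 0, 0, 0, 0, 0, 0, 0, 0, 0]
}}

```text
clock: 4.8
tool_pos: [0.5814, 0.0484, 0.0665]
orientation: [180.0, -0.0, -75.0]
force: [0.1, -0.1, 0.7]
opening: 0.0007
gripper_force: 0.0
```

The tips are below the bar top with no contact force, so they are in the groove. Now I'll press slowly.

Call:
{"op": "move_arm", "data": {
  "moves": [0, 0, 0, 0.1, 0, 0, 0, 0, 0, 0, 0.1, 0, 0, 0, 0, 0, 0, 0.1, 0, 0, 0, 0, 0, 0, 0.1, 0, 0, 0, 0, 0, 0, 0, 0, 0, 0]
}}

```text
clock: 5.3
tool_pos: [0.5814, 0.0484, 0.0625]
orientation: [-180.0, -0.0, -75.0]
force: [-1.2, -0.3, 3.5]
opening: 0.0007
gripper_force: 1.4
```

Call:
{"op": "move_arm", "data": {
  "moves": [0, 0, 0, 0.1, 0, 0, 0, 0, 0, 0, 0.1, 0, 0, 0, 0, 0, 0, 0.1, 0, 0, 0, 0, 0, 0, 0, 0, 0, 0]
}}

```text
clock: 5.7
tool_pos: [0.5814, 0.0484, 0.0594]
orientation: [180.0, -0.0, -75.0]
force: [-0.5, -0.1, 2.3]
opening: 0.0008
gripper_force: 1.1
```

Call:
{"op": "move_arm", "data": {
  "moves": [0, 0, 0, 0.1, 0, 0, 0, 0, 0, 0, 0.05, 0, 0, 0, 0, 0, 0, 0, 0, 0, 0]
}}

```text
clock: 6.0
tool_pos: [0.5814, 0.0484, 0.0583]
orientation: [-180.0, -0.0, -75.0]
force: [-1.9, 0.1, 6.0]
opening: 0.0004
gripper_force: 3.1
```

Call:
{"op": "move_arm", "data": {
  "moves": [0, 0, 0, 0.05, 0, 0, 0, 0, 0, 0, 0, 0, 0, 0]
}}

```text
clock: 6.2
tool_pos: [0.5815, 0.0484, 0.0583]
orientation: [-180.0, -0.0, -75.0]
force: [-3.3, 0.5, 10.3]
opening: 0.0005
gripper_force: 5.1
```

Call:
{"op": "move_arm", "data": {
  "moves": [0, 0, 0, 0.05, 0, 0, 0, 0, 0, 0, 0, 0, 0, 0]
}}

```text
clock: 6.4
tool_pos: [0.5815, 0.0484, 0.0582]
orientation: [-180.0, -0.0, -75.0]
force: [-4.7, 0.0, 14.4]
opening: 0.0003
gripper_force: 7.0
```

It has reached the hard stop: the tip is at 50 mm, the force is rising and the tip no longer moves. I'll lift away.

Call:
{"op": "move_arm", "data": {
  "moves": [0, 0, 0, -0.2, 0, 0, 0, 0, 0, 0, -0.5, 0, 0, 0, 0, 0, 0, -1, 0, 0, 0, 0, 0, 0, -2, 0, 0, 0, 0, 0, 0, -3, 0, 0, 0, 0, 0, 0, -3, 0, 0, 0, 0, 0, 0, -3, 0, 0, 0, 0, 0, 0, -1, 0, 0, 0]
}}

```text
clock: 7.2
tool_pos: [0.5829, 0.0487, 0.1982]
orientation: [-179.7, -0.0, -75.0]
force: [0.6, 0.3, -0.1]
opening: 0.0002
gripper_force: 0.0
```

Call:
{"op": "move_arm", "data": {
  "moves": [0, 0, -3, 0, 0, 0, 0, 0, 0, -4, 0, 0, 0, 0, 0, 0, -4, 0, 0, 0, 0, 0, 0, -2, 0, 0, 0, 0, 0, 0, 0, 0, 0, 0]
}}

```text
$.moves: bad value
```

```bash
python3 - <<'E'
from h import *
p,d=vision.snapshot("scene");cv2.imwrite("pics/s2.png",cv2.resize(p[150:350,200:450,::-1],None,fx=3,fy=3))
C=np.array([.6872,.0416]);a=np.radians(14.7);X=np.array([np.cos(a),np.sin(a)]);Y=np.array([-X[1],X[0]])
for n,dd in(("before",np.load("scene_d.npy")),("after",d)):
    W=cloud(dd,vision.camera_model("scene"));x=(W[...,:2]-C)@X;y=(W[...,:2]-C)@Y
    k=(abs(y+.02)<.05)
    print(n,[np.median(W[...,2][k&(abs(x-c)<.005)]).round(4) for c in(-.09,-.055,-.03,0,.05)],"catch",np.median(W[...,2][(abs(x+.09)<.01)&(abs(y-.034)<.012)]))
print(ctrl.get_obs()["force"],ctrl.get_obs()["tool_pos"])
E
```

```text
before [np.float64(0.0686), np.float64(0.0616), np.float64(0.0625), np.float64(0.062), np.float64(0.0629)] catch 0.05712964408664467
after [np.float64(0.3996), np.float64(0.4091), np.float64(0.0825), np.float64(0.0768), np.float64(0.0696)] catch 0.21214925472470875
[0.89501232 0.19480715 1.83552236] [0.58302438 0.04880064 0.19836074]
```

View pics/s2.png

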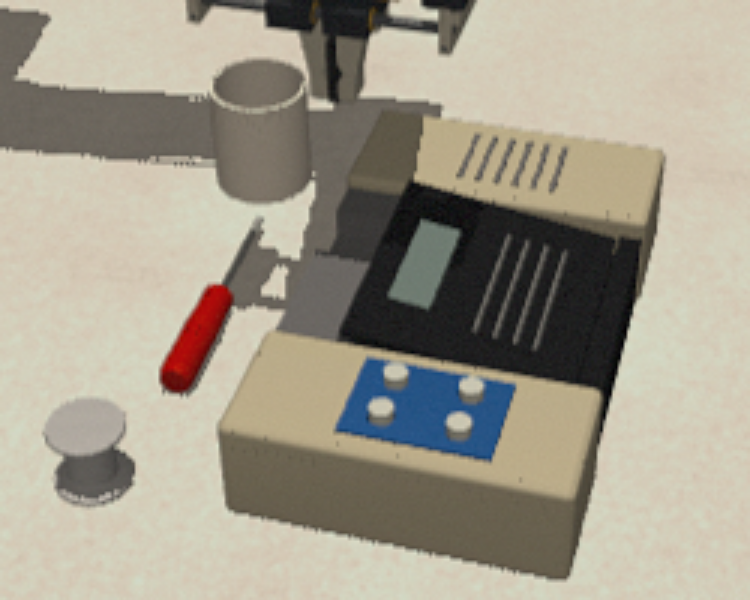

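The cover now stands ajar, sloping about 0.15–0.16 rad. The mug, spool and screwdriver haven't moved, and the finger is well clear.

```bash
python3 -c "
from plant import ctrl
print(ctrl.close_job())"
```

```text
the job is handed in; nothing more can be done
None
```

The catch was pressed to its hard stop and the cover sprang ajar; the finger was then withdrawn, the mug, spool and screwdriver look unmoved in the images, and the job is handed in.

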